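Fit the germination tray's probe into its hidden port

TASK

Take the orange temperature probe out of its stand and set its sprung tip down on the green end of the groove in the white germination tray, then slide it along the groove, pressed lightly so that its spring gives a little, until it drops into the port hidden under a flush shutter, and push it straight down until its black collar sits flat on the cover. When the probe is in, let go of it and swing the red heater lever fully over to its other side. Leave everything else on the table alone.

Things in the scene. Friction and masses are not known exactly. Their poses are not given: they have to be found in the camera images.
- tray: fixed white germination tray, 180 (x) x 330 (y) x 80 mm high; origin at the centre of its underside, z up; its flat cover is 80 mm above the origin. A straight groove 22 mm wide (x = -11 to +11) runs along the tray's y from y = -85 to +85 mm, black ends beyond. Groove floor 6 mm below the cover. Cell domes 7 mm high (look only) stand over 44 mm to each side of the groove
- groove_start (a point): middle of the green end of the groove, on the floor of the groove (tray x = 0, y = -65, z = 74 mm); axes as the tray's. The floor is green from y = -85 to -45 mm, then grey; all of it is hard except the hidden port
- groove_end (a point): other end of the groove floor, at the black end (tray x = 0, y = +85, z = 74 mm). The hidden port is an opening 22 (x) x 20 (y) mm in the grey floor, closed by a plug of the same grey, flush and invisible; its middle lies anywhere from tray y = -10 to +65 mm, differently each time. 0.3 to 0.6 N on the plug sinks it, up to 55 mm
- probe: loose orange temperature probe, 0.19 to 0.29 kg, upright; origin at the centre of the underside of its black collar, z up. Collar 50 mm across, 8 mm thick; above it a square handle 28 x 28 mm, sides along the body's x and y, from 8 to 83 mm above the origin. Below: steel sleeve 14 mm across, 20 mm long, then a round-ended sprung tip 12 mm across, its end 50 mm below the origin when out
- tip_end (a point): end of the probe's sprung steel tip, on the probe's axis; 50 mm below the probe's origin when the tip is fully out
- tip (a joint): how far the probe's sprung tip is pushed in, 0 (out) to 0.012 m; the spring takes 0.75 N to start and 2.5 N at the full 12 mm
- stand: fixed grey block 90 x 90 x 65 mm on a black foot 110 x 110 x 6 mm, with a square 24 mm well in which the probe hangs, its collar on the block's top; origin at the centre of the underside. The probe's sides are within 0.1 rad of the stand's
- heater (a joint): the red heater lever: 0 (off, leaning 0.5 rad to the -x side of its block) to 1.0 rad (on, leaning to +x); friction holds it where it is left
- heater_tip (a point): middle of the red ball, 26 mm across, on the end of the lever; at 0 it is 38 mm to the -x side of the block's middle and 92 mm above the table, at 1.0 as far to the +x side. The lever is 80 mm long, turns about an axis 22 mm above the table and needs under 2 N at the ball
- heater_base: fixed grey block of the heater lever, 70 (x) x 50 (y) x 25 mm high; origin at the centre of its underside; the lever swings in its x-z plane, towards its own +x
- spray: purple spray bottle, 72 mm across, 198 mm high; loose bystander, origin at the centre of its underside
- case: mauve pencil case lying flat, 70 x 170 x 35 mm; loose bystander, origin at the centre of its underside
- pot: empty terracotta flower pot, 90 mm across, 85 mm high; loose bystander, origin at the centre of its underside
- cup: empty blue cup, 76 mm across, 90 mm high; loose bystander, origin at the centre of its underside
- labels: open white box of plant labels, 100 x 140 x 40 mm; loose bystander, origin at the centre of its underside
- dibber: wooden dibber with a red end lying on the table, 130 mm long, 22 mm thick; loose bystander, origin at the centre of its underside
- jar: jar with a green cap, 60 mm across, 80 mm high; loose bystander, origin at the centre of its underside
Not all that is in view belongs to the job. What is shaped like the heater_base but pink is not meant. There is more than one size of the probe; the one meant has the size given above.

How it is judged (in metres and radians):
On the way, in this order (a step that is already met when the one before it is completed fails the run):
1. the probe's tip presses on the green end of the groove's floor (x of tip_end in the frame of tray between -0.012 and 0.012 m and z of tip_end in the frame of tray between 0.0715 and 0.0765 m and value of joint tip above 0.0008 m and horizontal distance between tip_end and groove_start below 0.024 m), for 0.1 s.
2. the tip, still pressed on the floor, has been slid on past the green (x of tip_end in the frame of tray between -0.012 and 0.012 m and z of tip_end in the frame of tray between 0.0715 and 0.0765 m and value of joint tip above 0.0008 m and y of tip_end in the frame of tray between -0.042 and 0.085 m), for 0.05 s.
3. the probe has dropped into the hidden port and its collar sits on the cover, heater still off (z of probe in the frame of tray below 0.084 m and z of tip_end in the frame of tray below 0.04 m and x of tip_end in the frame of tray between -0.012 and 0.012 m and y of tip_end in the frame of tray between -0.085 and 0.085 m and angle between probe's own z axis and vertical below 0.1 rad and value of joint heater below 0.3 rad), for 0.2 s.
4. the heater lever is over (value of joint heater above 0.85 rad), for 0.1 s.
At the end, for the whole second after the job is handed in: The probe stands released and at rest in the port: tip end at least 40 mm under the cover and inside the groove, collar within 4 mm of the cover, upright within 0.1 rad; the heater lever is at 0.85 rad or more (z of probe in the frame of tray below 0.084 m and z of tip_end in the frame of tray below 0.04 m and x of tip_end in the frame of tray between -0.012 and 0.012 m and y of tip_end in the frame of tray between -0.085 and 0.085 m and angle between probe's own z axis and vertical below 0.1 rad and linear speed of probe below 0.02 m/s and contact force between probe and the fingers below 0.1 N and value of joint heater above 0.85 rad); the robot touches nothing.
It fails at once if a bystander on the table is moved by more than 30 mm (distance of any of spray, case, pot, cup, labels, dibber, jar from where it was at the start of the episode above 0.03 m).
It fails at once if the heater lever is thrown before the probe is in (value of joint heater above 0.5 rad and not (z of probe in the frame of tray below 0.084 m and z of tip_end in the frame of tray below 0.04 m and x of tip_end in the frame of tray between -0.012 and 0.012 m and y of tip_end in the frame of tray between -0.085 and 0.085 m and angle between probe's own z axis and vertical below 0.1 rad)).
It also fails if it takes over 72 s, if anything falls off the work surface, if the arm or the gripper's body presses on something with over 40 N, if the wrist force passes 120 N, or if a joint passes its speed limit or range.

ROBOT

A 6-joint arm with a two-finger parallel gripper is mounted at the origin on the work surface. World frame = base frame: x ahead of the robot, y to its left, z up, the work surface at z = 0. Lengths are in m, angles in degrees, forces in N, time in s.
With the tool pointing down it reaches from about 0.4 to 0.825 m from the base axis. Payload 7 kg.
Tool frame: the origin (TCP) lies on the centre line of the jaws, within the pads' length; the fingertips stand 11 mm ahead of it and the grasp point (between the pads) lies 8 mm behind it; z points along the fingers, y is the direction in which the jaws open and shut (so a half turn about z gives the same grasp; the last joint's range is limited). The gripper opens to 88 mm and grips with 3 to 60 N. Pads are 19 mm wide; open, the fingers measure 130 mm over their backs; the gripper's body (78 mm by 193 mm) begins 47 mm behind the grasp point.
Start: joints at [-55.342, 20.546, 0.682, 0, -70.136, -16.507], TCP at [0.21, -0.641, 0.206] pointing down, gripper open.
Joint ranges: [-176.03, 176.03], [-82.01, 121.73], [-58.28, 71.71], [-173.87, 95.51], [-174.79, -0.11], [-173.66, 173.66]. Speed limits (degrees/s): [136.94, 136.94, 172.46, 180, 180, 180].

INTERFACE

Orientations are given as [roll, pitch, yaw] about the fixed x, y, z axes, in that order (R = Rz(yaw) Ry(pitch) Rx(roll)).
In Python, from plant import ctrl, cams, order gives the robot as it stands.
- The arm moves only by the tool jog_arm, never from a script. Its argument "motion" is a list of rows, each an object with "offset": the shift along the tool's x, y, z in mm, a list of three; "roll": the turn about the tool's z in rad; "hand": the finger opening in mm, from 0 to 87.6. A call has 1 to 20 rows; each row is the pose to reach, as a shift and turn from the pose commanded when the call began, along the tool's axes at that moment; what a row does not reach only later rows make up. A row lasts 1/12 s, in which the tool goes at most 41.7 mm and 7.16 degrees, less where a joint would pass 70% of its speed; a pose out of reach is approached as far as the arm can. A call with a gripper value outside its range is refused whole. The fingers move at their own pace and stop on an object; the grip force is fixed at half the most. Time passes only in rows, so rows that repeat a pose let the fingers close. It gives the time, the measured TCP pose, the force and the opening at its end, in the units of the state.
- ctrl.get_obs(): the state, without advancing time (a new reading comes with each control period).
- cams.snapshot(name): name is "side" or "top"; returns a dict with "img" (480x640x3 uint8, red, green, blue), "K" (3x3 intrinsics, pixels), "D" ([k1, k2, p1, p2, k3] as OpenCV has them; the pictures are not rectified), "cam_to_world" (4x4, takes a point from camera to world coordinates). Camera axes: x right, y down, z forward; pixel columns grow to the right and rows downward; lengths in m; the calibration is good to about 2 mm. A picture is of the moment at which its call begins. There is no depth.
- order.close_job(): hands the job in, once; it reports no verdict.
The state is a dict: "clock": time; "joint_pos": joint angles; "qvel": joint speeds; "tau": joint torques, N m; "tool_pos": TCP position; "orientation": TCP orientation; "force": force on the tool from outside, world axes, zero at the start; "moment": the same for the moment, N m; "opening": finger opening in m.
Only numpy, scipy, OpenCV 4.12 (cv2) and the standard library are available. Lean on these libraries where they do the work, as an engineer would, in place of code of your own. Each camera call takes 0.05 s, during which the arm holds its last target. There are 200 camera calls.

## Working session

There is one attempt and no reset: what is moved stays moved. The work goes in short steps, Python scripts to look and compute and a tool call to move; the robot and the scene stay as the last step left them, time stands still between calls to the robot, and variables do not carry over. Pictures are saved under pics/ and viewed, about 8 in all and at most 12, crops included, and the job is handed in when it is done.

Besides the shell and the picture viewer there is one more tool, called after "Emit:" as name([rows], argument=value, ...), one row to a line, values as JSON. jog_arm: Moves the arm, as the interface text tells. Its arguments: {"type":"object","properties":{"motion":{"type":"array"}},"required":["motion"]}

```bash
mkdir -p pics; cat > h.py <<'E'
import numpy as np, cv2
from plant import ctrl, cams, order
def snap(n,f):
    s=cams.snapshot(n); cv2.imwrite(f'pics/{f}.png',cv2.cvtColor(s['img'],cv2.COLOR_RGB2BGR)); np.savez(f'pics/{f}.npz',**s); return s
def ray(s,p):
    u=cv2.undistortPoints(np.array([[p]],float),s['K'],s['D'])[0,0]; T=s['cam_to_world']
    return T[:3,3],T[:3,:3]@np.array([u[0],u[1],1])
def at(s,p,z):
    o,d=ray(s,p); return o+d*(z-o[2])/d[2]
def px(s,P):
    T=np.linalg.inv(s['cam_to_world']); r=cv2.Rodrigues(T[:3,:3])[0]
    return cv2.projectPoints(np.array(P,float).reshape(-1,1,3),r,T[:3,3],s['K'],np.array(s['D'],float))[0][:,0]
E
python3 - <<'E'
from h import *
for n in('top','side'):
    s=snap(n,n+'0'); print(n,s['cam_to_world'].round(3).tolist(),s['K'].tolist())
print(ctrl.get_obs())
E
```

```text
top [[0.003, -0.985, 0.171, 0.368], [-1.0, -0.005, -0.01, -0.007], [0.011, -0.171, -0.985, 1.009], [0.0, 0.0, 0.0, 1.0]] [[461.7645892602837, 0.0, 324.7517302932042], [0.0, 461.7645892602837, 240.25232945858747], [0.0, 0.0, 1.0]]
side [[-0.732, -0.379, 0.566, -0.277], [-0.681, 0.396, -0.616, 0.88], [0.009, -0.836, -0.548, 0.874], [0.0, 0.0, 0.0, 1.0]] [[516.9734564659242, 0.0, 321.4251709858535], [0.0, 516.9734564659242, 238.16606199028152], [0.0, 0.0, 1.0]]
{'clock': 0.1, 'joint_pos': array([-5.53413840e+01,  2.05856864e+01,  6.40598228e-01, -2.01428217e-02,
       -7.01340458e+01, -1.65049065e+01]), 'qvel': array([ 0.06946396, -0.0782224 ,  0.15831227,  0.05189881,  0.0495253 ,
       -0.01212583]), 'tau': array([-1.21196972e-03, -5.84161341e+01,  2.93750435e+01,  7.01553896e+00,
        1.01589793e-02, -1.07077749e-04]), 'tool_pos': array([ 0.21013806, -0.64098399,  0.20523934]), 'orientation': array([ 1.79918746e+02, -4.32762702e-03, -1.61853146e+02]), 'force': array([ 0.5040267 ,  0.59977879, -0.33959498]), 'moment': array([-0.04816059, -0.00221691, -0.04271935]), 'opening': 0.08752629634724735}
```

View pics/top0.png

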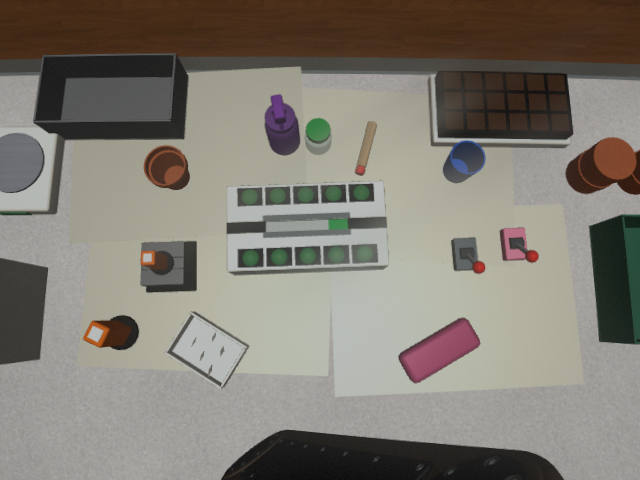

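View pics/side0.png

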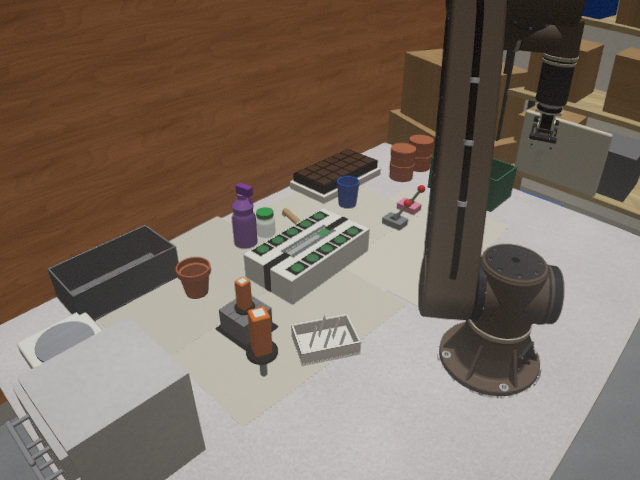

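Probe candidates in the top view are the one in the stand (148,258) and the larger one standing on the table (97,333). I want the one in the stand. Lever candidates are the grey block (465,254) with its ball at (479,267), and the pink one (515,243), which isn't meant. I'll check the choices in a close crop.

```bash
python3 - <<'E'
import cv2,numpy as np
i=cv2.imread('pics/top0.png'); r=lambda a,k:cv2.resize(a,None,fx=k,fy=k,interpolation=cv2.INTER_CUBIC)
A=r(i[170:285,215:400],4)   # 740x460
cv2.imwrite('pics/tray.png',A)
B=r(i[230:300,130:205],5); C=r(i[225:295,445:525],5)
cv2.imwrite('pics/sh.png',np.hstack([B,C]))
E
```

```text
(no output)
```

View pics/tray.png

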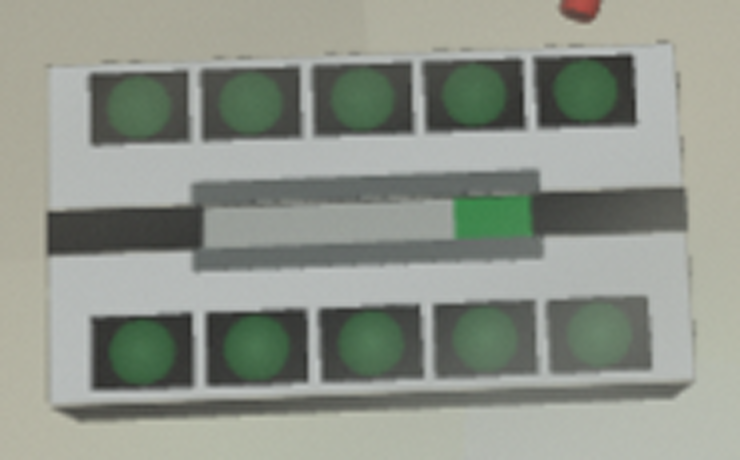

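View pics/sh.png

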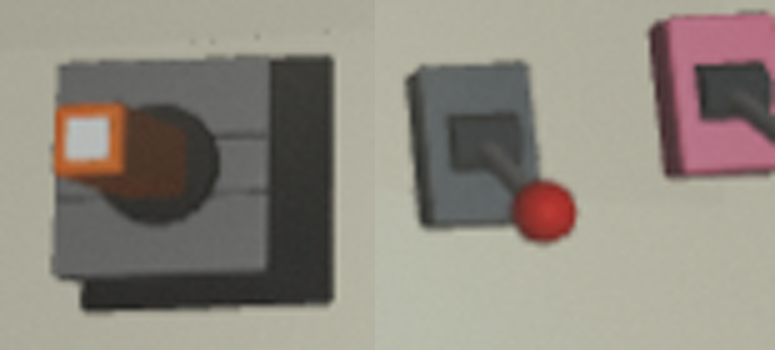

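```bash
cat > m.py <<'E'
from h import *
s=dict(np.load('pics/top0.npz'))
def c(pts,k,ox,oy,z): return np.array([at(s,((x+.5)/k-.5+ox,(y+.5)/k-.5+oy),z) for x,y in pts])
def quad(n,Q):
    print(n,'centre',Q.mean(0).round(4),'edges',np.linalg.norm(Q-np.roll(Q,-1,0),axis=1).round(4),
     'dirs',[round(float(np.degrees(np.arctan2(*(Q[(j+1)%4]-Q[j])[[1,0]]))),1) for j in range(4)])
quad('tray',c([(48,67),(671,43),(692,380),(50,406)],4,215,170,.08))
quad('green',c([(455,198),(531,196),(533,237),(456,240)],4,215,170,.074))
print('floor ends',c([(204,229),(532,217)],4,215,170,.074).round(4))
for z in(.065,.071):
    quad('stand',c([(58,65),(270,58),(268,272),(52,277)],5,130,230,z))
    quad('handle',c([(57,105),(126,103),(124,176),(57,172)],5,130,230,z+.083))
quad('foot', c([(333,57),(333,302),(83,310)],5,130,230,.006))
quad('heater',c([(44,64),(152,62),(160,218),(52,226)],5,445,225,.025))
print('ball',c([(169,212)],5,445,225,.092))
E
python3 m.py
```

```text
tray centre [0.5607 0.0217 0.08  ] edges [0.3256 0.1776 0.3249 0.1774] dirs [-87.4, -177.6, 92.6, 2.6]
green centre [ 0.564  -0.0443  0.074 ] edges [0.0394 0.0217 0.0398 0.0222] dirs [-88.1, -177.6, 92.6, 1.4]
floor ends [[ 0.5573  0.1053  0.074 ]
 [ 0.5645 -0.0641  0.074 ]]
stand centre [0.4821 0.3188 0.065 ] edges [0.0889 0.0889 0.0892 0.0882] dirs [-87.8, -177.5, 91.7, 2.3]
handle centre [0.4826 0.3177 0.148 ] edges [0.0264 0.0278 0.0257 0.0256] dirs [-88.0, -177.9, 87.0, 4.0]
stand centre [0.4814 0.3167 0.071 ] edges [0.0883 0.0883 0.0887 0.0876] dirs [-87.8, -177.5, 91.7, 2.3]
handle centre [0.4818 0.3155 0.154 ] edges [0.0262 0.0276 0.0255 0.0254] dirs [-88.0, -177.9, 87.0, 4.0]Traceback (most recent call last):
  File "m.py", line 13, in <module>
    quad('foot', c([(333,57),(333,302),(83,310)],5,130,230,.006))
    ~~~~^^^^^^^^^^^^^^^^^^^^^^^^^^^^^^^^^^^^^^^^^^^^^^^^^^^^^^^^^
  File "m.py", line 6, in quad
    'dirs',[round(float(np.degrees(np.arctan2(*(Q[(j+1)%4]-Q[j])[[1,0]]))),1) for j in range(4)])
                                                ~^^^^^^^^^
IndexError: index 3 is out of bounds for axis 0 with size 3
```

```bash
sed -i '/foot/d' m.py; cat >> h.py <<'E'
from scipy.spatial.transform import Rotation as Ro
def go(P,yaw=None,start=None):
    "tool-frame offset (mm) and roll (rad) from the present pose to world TCP P, yaw deg"
    o=ctrl.get_obs(); R=Ro.from_euler('xyz',[180,0,o['orientation'][2]],degrees=True).as_matrix()
    d=R.T@(np.array(P)-o['tool_pos'])*1000
    r=None if yaw is None else -np.radians((yaw-o['orientation'][2]+180)%360-180)
    return d.round(1).tolist(), r
E
python3 - <<'E'
import m
from h import *
print(go([.6,-.1,.3],-177.7),go([.482,.318,.3],-177.7))
E
```

```text
tray centre [0.5607 0.0217 0.08  ] edges [0.3256 0.1776 0.3249 0.1774] dirs [-87.4, -177.6, 92.6, 2.6]
green centre [ 0.564  -0.0443  0.074 ] edges [0.0394 0.0217 0.0398 0.0222] dirs [-88.1, -177.6, 92.6, 1.4]
floor ends [[ 0.5573  0.1053  0.074 ]
 [ 0.5645 -0.0641  0.074 ]]
stand centre [0.4821 0.3188 0.065 ] edges [0.0889 0.0889 0.0892 0.0882] dirs [-87.8, -177.5, 91.7, 2.3]
handle centre [0.4826 0.3177 0.148 ] edges [0.0264 0.0278 0.0257 0.0256] dirs [-88.0, -177.9, 87.0, 4.0]
stand centre [0.4814 0.3167 0.071 ] edges [0.0883 0.0883 0.0887 0.0876] dirs [-87.8, -177.5, 91.7, 2.3]
handle centre [0.4818 0.3155 0.154 ] edges [0.0262 0.0276 0.0255 0.0254] dirs [-88.0, -177.9, 87.0, 4.0]
heater centre [ 0.5118 -0.3218  0.025 ] edges [0.0478 0.0685 0.0475 0.0709] dirs [-88.6, 179.9, 94.3, 0.3]
ball [[ 0.47360415 -0.3263602   0.092     ]]
([-539.0, 392.7, -94.8], np.float64(0.2765797867947351)) ([-557.0, 826.6, -94.8], np.float64(0.2765797867947351))
```

Emit:
jog_arm([
  {"offset": [0,0,-95],"roll": 0.277,"hand": 87},
  {"offset": [0,0,-95],"roll": 0.277,"hand": 87},
  {"offset": [0,0,-95],"roll": 0.277,"hand": 87},
  {"offset": [-539,393,-95],"roll": 0.277,"hand": 87},
  {"offset": [-539,393,-95],"roll": 0.277,"hand": 87},
  {"offset": [-539,393,-95],"roll": 0.277,"hand": 87},
  {"offset": [-539,393,-95],"roll": 0.277,"hand": 87},
  {"offset": [-539,393,-95],"roll": 0.277,"hand": 87},
  {"offset": [-539,393,-95],"roll": 0.277,"hand": 87},
  {"offset": [-539,393,-95],"roll": 0.277,"hand": 87},
  {"offset": [-539,393,-95],"roll": 0.277,"hand": 87},
  {"offset": [-539,393,-95],"roll": 0.277,"hand": 87},
  {"offset": [-539,393,-95],"roll": 0.277,"hand": 87},
  {"offset": [-539,393,-95],"roll": 0.277,"hand": 87},
  {"offset": [-539,393,-95],"roll": 0.277,"hand": 87},
  {"offset": [-539,393,-95],"roll": 0.277,"hand": 87},
  {"offset": [-539,393,-95],"roll": 0.277,"hand": 87},
  {"offset": [-539,393,-95],"roll": 0.277,"hand": 87},
  {"offset": [-539,393,-95],"roll": 0.277,"hand": 87},
  {"offset": [-539,393,-95],"roll": 0.277,"hand": 87},
])

```text
clock: 1.77
tool_pos: [0.6029, -0.0949, 0.2992]
orientation: [180.0, -0.1, -177.5]
force: [-0.3, -1.5, -0.0]
opening: 0.0873
```

```bash
python3 - <<'E'
from h import *
o=ctrl.get_obs();print(o['clock'],o['tool_pos'],o['orientation'],o['joint_pos'])
print(go([.482,.318,.23],-177.7))
E
```

```text
1.7667 [ 0.60293727 -0.09490352  0.29924113] [ 1.79962384e+02 -8.46298937e-02 -1.77495691e+02] [ 9.33727297e+00  1.20131079e+01  9.09141989e-01 -4.83088816e-02
 -7.89755914e+01 -9.68237212e+01]
([102.8, 417.8, 69.2], np.float64(0.0035658594859687494))
```

Emit:
jog_arm([
  {"offset": [100,423,0],"roll": 0,"hand": 87},
  {"offset": [100,423,0],"roll": 0,"hand": 87},
  {"offset": [100,423,0],"roll": 0,"hand": 87},
  {"offset": [100,423,0],"roll": 0,"hand": 87},
  {"offset": [100,423,0],"roll": 0,"hand": 87},
  {"offset": [100,423,0],"roll": 0,"hand": 87},
  {"offset": [100,423,0],"roll": 0,"hand": 87},
  {"offset": [100,423,0],"roll": 0,"hand": 87},
  {"offset": [100,423,0],"roll": 0,"hand": 87},
  {"offset": [100,423,0],"roll": 0,"hand": 87},
  {"offset": [100,423,0],"roll": 0,"hand": 87},
  {"offset": [100,423,0],"roll": 0,"hand": 87},
  {"offset": [100,423,70],"roll": 0,"hand": 87},
  {"offset": [100,423,70],"roll": 0,"hand": 87},
  {"offset": [100,423,70],"roll": 0,"hand": 87},
  {"offset": [100,423,70],"roll": 0,"hand": 87},
  {"offset": [100,423,70],"roll": 0,"hand": 87},
])

```text
clock: 3.18
tool_pos: [0.4843, 0.3187, 0.2329]
orientation: [180.0, 0.1, -177.7]
force: [-0.0, 0.2, 1.4]
opening: 0.0869
```

```bash
python3 - <<'E'
from h import *
o=ctrl.get_obs();print(o['clock'],o['tool_pos'],o['orientation'])
s=snap('side','side1'); i=cv2.imread('pics/side1.png')
print(px(s,[[.482,.318,.148],[.482,.318,.102]]))
print(go([.482,.318,.102],-177.7))
cv2.imwrite('pics/s1.png',cv2.resize(i[200:380,150:350],None,fx=3.2,fy=3.2,interpolation=cv2.INTER_CUBIC))
E
```

```text
3.1833 [0.48429775 0.31869495 0.2329246 ] [ 1.79968807e+02  1.04336763e-01 -1.77726803e+02]
[[242.57689917 280.72724529]
 [244.10838981 296.31023223]]
([2.5, -0.9, 131.4], np.float64(-0.0005261188903847072))
```

View pics/s1.png

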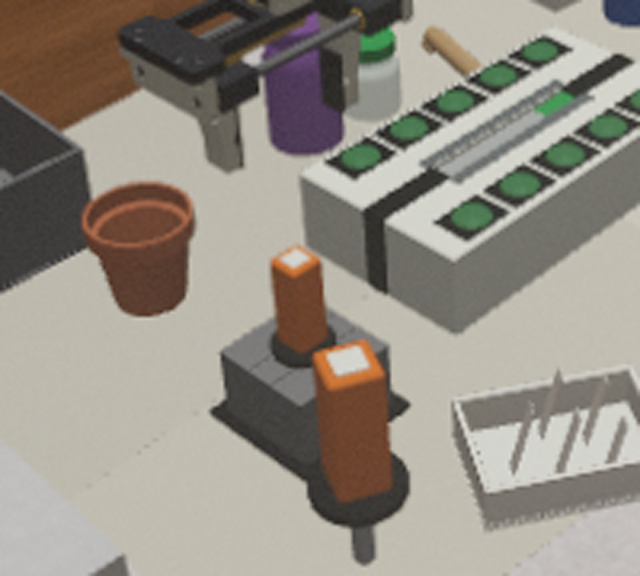

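The close crop shows the slimmer probe in the stand, its top at side pixel (243,282) against a predicted (243,281). The bigger one stands in front of it at about (258,313). I'll go down and grasp.

Emit:
jog_arm([
  {"offset": [2,-1,0],"roll": 0,"hand": 87},
  {"offset": [2,-1,30],"roll": 0,"hand": 87},
  {"offset": [2,-1,60],"roll": 0,"hand": 87},
  {"offset": [2,-1,90],"roll": 0,"hand": 87},
  {"offset": [2,-1,110],"roll": 0,"hand": 87},
  {"offset": [2,-1,128],"roll": 0,"hand": 87},
  {"offset": [2,-1,128],"roll": 0,"hand": 87},
  {"offset": [2,-1,128],"roll": 0,"hand": 87},
  {"offset": [2,-1,128],"roll": 0,"hand": 87},
])

```text
clock: 3.98
tool_pos: [0.4823, 0.3184, 0.1051]
orientation: [179.9, 0.1, -177.7]
force: [0.3, 0.4, -0.8]
opening: 0.0868
```

Emit:
jog_arm([
  {"offset": [0,0,0],"roll": 0,"hand": 40},
  {"offset": [0,0,0],"roll": 0,"hand": 20},
  {"offset": [0,0,0],"roll": 0,"hand": 15},
  {"offset": [0,0,0],"roll": 0,"hand": 15},
  {"offset": [0,0,0],"roll": 0,"hand": 15},
  {"offset": [0,0,0],"roll": 0,"hand": 15},
  {"offset": [0,0,0],"roll": 0,"hand": 15},
  {"offset": [0,0,0],"roll": 0,"hand": 15},
  {"offset": [0,0,0],"roll": 0,"hand": 15},
  {"offset": [0,0,0],"roll": 0,"hand": 15},
  {"offset": [0,0,0],"roll": 0,"hand": 15},
  {"offset": [0,0,0],"roll": 0,"hand": 15},
])

```text
clock: 4.98
tool_pos: [0.4813, 0.3178, 0.103]
orientation: [180.0, 0.0, -177.7]
force: [0.4, 0.9, 0.4]
opening: 0.0279
```

Emit:
jog_arm([
  {"offset": [0,0,-10],"roll": 0,"hand": 15},
  {"offset": [0,0,-25],"roll": 0,"hand": 15},
  {"offset": [0,0,-45],"roll": 0,"hand": 15},
  {"offset": [0,0,-70],"roll": 0,"hand": 15},
  {"offset": [0,0,-95],"roll": 0,"hand": 15},
  {"offset": [0,0,-120],"roll": 0,"hand": 15},
  {"offset": [0,0,-140],"roll": 0,"hand": 15},
  {"offset": [0,0,-140],"roll": 0,"hand": 15},
  {"offset": [0,0,-140],"roll": 0,"hand": 15},
  {"offset": [0,0,-140],"roll": 0,"hand": 15},
])

```text
clock: 5.82
tool_pos: [0.4806, 0.317, 0.2423]
orientation: [-180.0, -0.1, -177.7]
force: [0.8, 0.6, -2.9]
opening: 0.0279
```

```bash
python3 - <<'E'
from h import *
o=ctrl.get_obs();print(o['clock'],o['tool_pos'],o['orientation'],o['force'],o['opening'])
print(go([.5637,-.0441,.21],-177.6))
E
```

```text
5.8167 [0.48055884 0.31701315 0.24228866] [-1.79961832e+02 -8.53543317e-02 -1.77738105e+02] [ 0.75401895  0.59925222 -2.91720519] 0.027948991298659413
([-68.8, -364.1, 32.3], np.float64(-0.00241039390615321))
```

Emit:
jog_arm([
  {"offset": [-6,-30,0],"roll": 0,"hand": 15},
  {"offset": [-12,-65,0],"roll": 0,"hand": 15},
  {"offset": [-19,-100,0],"roll": 0,"hand": 15},
  {"offset": [-26,-135,0],"roll": 0,"hand": 15},
  {"offset": [-32,-170,0],"roll": 0,"hand": 15},
  {"offset": [-39,-205,0],"roll": 0,"hand": 15},
  {"offset": [-45,-240,0],"roll": 0,"hand": 15},
  {"offset": [-52,-275,0],"roll": 0,"hand": 15},
  {"offset": [-59,-310,0],"roll": 0,"hand": 15},
  {"offset": [-65,-340,0],"roll": 0,"hand": 15},
  {"offset": [-69,-364,20],"roll": 0,"hand": 15},
  {"offset": [-69,-364,45],"roll": 0,"hand": 15},
  {"offset": [-69,-364,45],"roll": 0,"hand": 15},
  {"offset": [-69,-364,45],"roll": 0,"hand": 15},
  {"offset": [-69,-364,45],"roll": 0,"hand": 15},
  {"offset": [-69,-364,45],"roll": 0,"hand": 15},
])

```text
clock: 7.15
tool_pos: [0.5654, -0.0427, 0.1993]
orientation: [-180.0, 0.1, -177.6]
force: [-0.5, -0.2, -2.9]
opening: 0.0279
```

```bash
python3 - <<'E'
from h import *
o=ctrl.get_obs();print(o['clock'],o['tool_pos'],o['orientation'],o['force'],o['opening'])
s=snap('side','side2'); i=cv2.imread('pics/side2.png')
t=snap('top','top2'); j=cv2.imread('pics/top2.png')
p=o['tool_pos']; print(px(s,[p-[0,0,.088],p-[0,0,.038],[.5637,-.0441,.074]]))
a=cv2.resize(i[190:290,250:370],None,fx=5,fy=5,interpolation=cv2.INTER_CUBIC)
cv2.imwrite('pics/s2.png',a)
E
```

```text
7.15 [ 0.56539621 -0.04265899  0.19931665] [-1.79993547e+02  8.61916435e-02 -1.77643362e+02] [-0.52810328 -0.19973063 -2.8580433 ] 0.027857863994457704
[[323.01029861 221.68825294]
 [323.20861541 206.32592385]
 [323.64172499 232.81766025]]
```

View pics/s2.png

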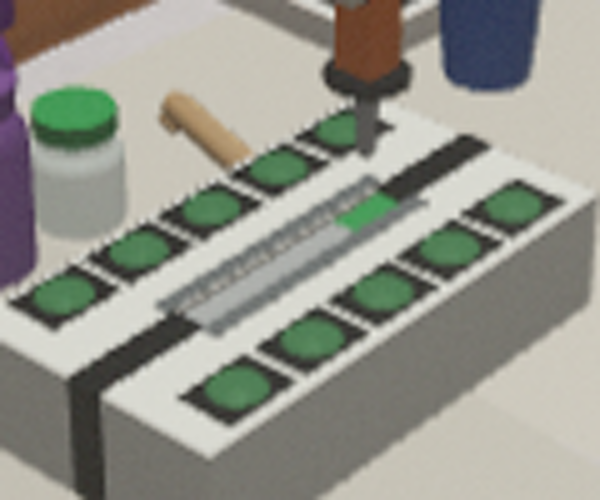

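The tip is seen at side pixel (323,221) against a predicted (323,222). The green middle is at (323,232) as predicted. I'll lower it onto the green.

Emit:
jog_arm([
  {"offset": [2.5,-1.5,0],"roll": 0,"hand": 15},
  {"offset": [2.5,-1.5,10],"roll": 0,"hand": 15},
  {"offset": [2.5,-1.5,20],"roll": 0,"hand": 15},
  {"offset": [2.5,-1.5,30],"roll": 0,"hand": 15},
  {"offset": [2.5,-1.5,33],"roll": 0,"hand": 15},
  {"offset": [2.5,-1.5,33],"roll": 0,"hand": 15},
  {"offset": [2.5,-1.5,33],"roll": 0,"hand": 15},
  {"offset": [2.5,-1.5,33],"roll": 0,"hand": 15},
  {"offset": [2.5,-1.5,33],"roll": 0,"hand": 15},
  {"offset": [2.5,-1.5,33],"roll": 0,"hand": 15},
])

```text
clock: 8.08
tool_pos: [0.5626, -0.045, 0.1655]
orientation: [180.0, 0.0, -177.7]
force: [-0.7, 0.5, -2.5]
opening: 0.028
```

```bash
cat > f.py <<'E'
from h import *
F=[];Z=[]
for k in range(5):
    cams.snapshot('top'); o=ctrl.get_obs(); F.append(o['force']); Z.append(o['tool_pos'])
print(o['clock'],np.mean(F,0).round(2),np.std(F,0).round(2),np.mean(Z,0).round(4),o['orientation'].round(1),o['opening'])
E
python3 f.py
```

```text
8.3333 [ 0.5  -0.16 -2.32] [0.31 0.27 0.33] [ 0.5624 -0.045   0.1653] [ 180.     0.  -177.7] 0.027788978826990596
```

Emit:
jog_arm([
  {"offset": [0,0,4],"roll": 0,"hand": 15},
  {"offset": [0,0,4],"roll": 0,"hand": 15},
  {"offset": [0,0,4],"roll": 0,"hand": 15},
])

```text
clock: 8.58
tool_pos: [0.5625, -0.045, 0.161]
orientation: [-180.0, 0.0, -177.7]
force: [0.5, 1.0, -1.7]
opening: 0.0275
```

```bash
python3 f.py
```

```text
8.8333 [ 0.39  0.28 -1.58] [0.36 0.42 0.59] [ 0.5624 -0.045   0.1612] [ 180.     0.  -177.7] 0.027859536742200642
```

Emit:
jog_arm([
  {"offset": [0,0,4],"roll": 0,"hand": 15},
  {"offset": [0,0,4],"roll": 0,"hand": 15},
  {"offset": [0,0,4],"roll": 0,"hand": 15},
])

```text
clock: 9.08
tool_pos: [0.5624, -0.045, 0.1569]
orientation: [180.0, 0.0, -177.7]
force: [0.6, 0.2, -0.7]
opening: 0.0277
```

```bash
python3 f.py
```

```text
9.3333 [ 0.41  0.27 -0.63] [0.76 0.58 0.49] [ 0.5624 -0.045   0.1571] [ 180.     0.  -177.7] 0.027805145881437465
```

Emit:
jog_arm([
  {"offset": [0,3,0],"roll": 0,"hand": 15},
  {"offset": [0,6,0],"roll": 0,"hand": 15},
  {"offset": [0,9,0],"roll": 0,"hand": 15},
  {"offset": [0,12,0],"roll": 0,"hand": 15},
  {"offset": [0,15,0],"roll": 0,"hand": 15},
  {"offset": [0,18,0],"roll": 0,"hand": 15},
  {"offset": [0,21,0],"roll": 0,"hand": 15},
  {"offset": [0,24,0],"roll": 0,"hand": 15},
  {"offset": [0,27,0],"roll": 0,"hand": 15},
  {"offset": [0,30,0],"roll": 0,"hand": 15},
  {"offset": [0,33,0],"roll": 0,"hand": 15},
  {"offset": [0,36,0],"roll": 0,"hand": 15},
  {"offset": [0,39,0],"roll": 0,"hand": 15},
  {"offset": [0,42,0],"roll": 0,"hand": 15},
  {"offset": [0,42,0],"roll": 0,"hand": 15},
  {"offset": [0,42,0],"roll": 0,"hand": 15},
])

```text
clock: 10.67
tool_pos: [0.5607, -0.0023, 0.157]
orientation: [180.0, 0.0, -177.7]
force: [0.1, 0.9, -0.4]
opening: 0.0278
```

```bash
python3 f.py
```

```text
10.9167 [-0.42  1.24 -0.71] [0.18 0.37 0.64] [ 0.5607 -0.0027  0.1571] [ 180.     0.  -177.7] 0.027745609037101934
```

Emit:
jog_arm([
  {"offset": [0,2,0],"roll": 0,"hand": 15},
  {"offset": [0,4,0],"roll": 0,"hand": 15},
  {"offset": [0,4,0],"roll": 0,"hand": 15},
])

```text
clock: 11.17
tool_pos: [0.5604, 0.001, 0.1571]
orientation: [-180.0, -0.0, -177.7]
force: [0.0, 0.0, -0.6]
opening: 0.0277
```

```bash
python3 f.py
```

```text
11.4167 [-0.27 -0.05 -0.86] [0.38 0.22 0.3 ] [0.5604 0.001  0.157 ] [ 180.    -0.  -177.7] 0.028032632181494408
```

Emit:
jog_arm([
  {"offset": [0,2,0],"roll": 0,"hand": 15},
  {"offset": [0,4,0],"roll": 0,"hand": 15},
  {"offset": [0,4,0],"roll": 0,"hand": 15},
])

```text
clock: 11.67
tool_pos: [0.5603, 0.0052, 0.157]
orientation: [180.0, 0.0, -177.7]
force: [0.2, -0.7, -1.4]
opening: 0.0281
```

```bash
python3 f.py
```

```text
11.9167 [ 0.12  0.5  -0.66] [0.22 0.49 0.49] [0.5603 0.0052 0.157 ] [ 180.     0.  -177.7] 0.028036252233896372
```

Emit:
jog_arm([
  {"offset": [0,2,0],"roll": 0,"hand": 15},
  {"offset": [0,4,0],"roll": 0,"hand": 15},
  {"offset": [0,4,0],"roll": 0,"hand": 15},
])

```text
clock: 12.17
tool_pos: [0.5602, 0.0092, 0.1571]
orientation: [180.0, 0.0, -177.7]
force: [0.6, -0.5, -0.3]
opening: 0.0279
```

```bash
python3 f.py
```

```text
12.4167 [ 0.02  0.45 -0.41] [0.47 0.42 0.43] [0.5602 0.0092 0.157 ] [ 180.     0.  -177.7] 0.027859176242135398
```

Emit:
jog_arm([
  {"offset": [0,2,0],"roll": 0,"hand": 15},
  {"offset": [0,4,0],"roll": 0,"hand": 15},
  {"offset": [0,4,0],"roll": 0,"hand": 15},
])

```text
clock: 12.67
tool_pos: [0.56, 0.0132, 0.1571]
orientation: [180.0, 0.0, -177.7]
force: [0.6, 0.7, -1.5]
opening: 0.0278
```

```bash
python3 f.py
```

```text
12.9167 [-0.33  0.54 -0.82] [0.31 0.2  0.3 ] [0.56   0.0132 0.157 ] [ 180.     0.  -177.7] 0.027914969589200388
```

Emit:
jog_arm([
  {"offset": [0,2,0],"roll": 0,"hand": 15},
  {"offset": [0,4,0],"roll": 0,"hand": 15},
  {"offset": [0,4,0],"roll": 0,"hand": 15},
])

```text
clock: 13.17
tool_pos: [0.5599, 0.0172, 0.1571]
orientation: [180.0, 0.0, -177.7]
force: [0.1, 0.7, -1.2]
opening: 0.0277
```

```bash
python3 f.py
```

```text
13.4167 [ 0.12  0.5  -0.99] [0.43 0.22 0.45] [0.5598 0.0172 0.157 ] [ 180.     0.  -177.7] 0.027689225670574913
```

Emit:
jog_arm([
  {"offset": [0,2,0],"roll": 0,"hand": 15},
  {"offset": [0,4,0],"roll": 0,"hand": 15},
  {"offset": [0,4,0],"roll": 0,"hand": 15},
])

```text
clock: 13.67
tool_pos: [0.5597, 0.0212, 0.1571]
orientation: [180.0, 0.0, -177.7]
force: [-0.0, 0.5, -0.5]
opening: 0.0276
```

```bash
python3 f.py
```

```text
13.9167 [-0.33  0.63 -1.07] [0.4  0.61 0.86] [0.5597 0.0212 0.1571] [ 180.     0.  -177.7] 0.027671600319703695
```

Emit:
jog_arm([
  {"offset": [0,2,0],"roll": 0,"hand": 15},
  {"offset": [0,4,0],"roll": 0,"hand": 15},
  {"offset": [0,4,0],"roll": 0,"hand": 15},
])

```text
clock: 14.17
tool_pos: [0.5596, 0.0253, 0.1571]
orientation: [180.0, 0.0, -177.7]
force: [0.1, 0.1, -0.2]
opening: 0.0278
```

```bash
sed -i 's/range(5)/range(7)/' f.py; python3 f.py
```

```text
14.5167 [ 0.12  0.33 -0.83] [0.54 0.38 0.33] [0.5595 0.0251 0.1571] [ 180.     0.  -177.7] 0.027474294148163332
```

Emit:
jog_arm([
  {"offset": [0,2,0],"roll": 0,"hand": 15},
  {"offset": [0,4,0],"roll": 0,"hand": 15},
  {"offset": [0,4,0],"roll": 0,"hand": 15},
])

```text
clock: 14.77
tool_pos: [0.5593, 0.0291, 0.1571]
orientation: [-180.0, -0.0, -177.7]
force: [-0.3, 0.2, 0.5]
opening: 0.0277
```

```bash
python3 f.py
```

```text
15.1167 [ 0.05  0.13 -1.03] [0.41 0.49 0.58] [0.5593 0.0291 0.157 ] [ 180.     0.  -177.7] 0.02804784090644415
```

Emit:
jog_arm([
  {"offset": [0,2,0],"roll": 0,"hand": 15},
  {"offset": [0,4,0],"roll": 0,"hand": 15},
  {"offset": [0,4,0],"roll": 0,"hand": 15},
])

```text
clock: 15.37
tool_pos: [0.5592, 0.0332, 0.1571]
orientation: [180.0, 0.0, -177.7]
force: [-0.1, 0.1, -0.8]
opening: 0.0278
```

```bash
python3 f.py
```

```text
15.7167 [-0.44  0.49 -0.91] [0.48 0.55 0.21] [0.5592 0.0332 0.1571] [ 180.     0.  -177.7] 0.027735724937718368
```

Emit:
jog_arm([
  {"offset": [0,2,0],"roll": 0,"hand": 15},
  {"offset": [0,4,0],"roll": 0,"hand": 15},
  {"offset": [0,4,0],"roll": 0,"hand": 15},
])

```text
clock: 15.97
tool_pos: [0.559, 0.0371, 0.1571]
orientation: [-180.0, 0.0, -177.7]
force: [0.4, -0.5, -1.1]
opening: 0.0275
```

```bash
python3 f.py
```

```text
16.3167 [-0.36  0.56 -1.07] [0.43 0.3  0.37] [0.559  0.0371 0.1571] [ 180.     0.  -177.7] 0.027762277935178853
```

Emit:
jog_arm([
  {"offset": [0,2,0],"roll": 0,"hand": 15},
  {"offset": [0,4,0],"roll": 0,"hand": 15},
  {"offset": [0,4,0],"roll": 0,"hand": 15},
])

```text
clock: 16.57
tool_pos: [0.5589, 0.0412, 0.1571]
orientation: [180.0, 0.0, -177.7]
force: [-0.5, -0.7, -0.5]
opening: 0.0278
```

```bash
python3 f.py
```

```text
16.9167 [-0.27  0.15 -0.68] [0.42 0.75 0.46] [0.5589 0.0411 0.1571] [ 180.     0.  -177.7] 0.028071873284358298
```

Emit:
jog_arm([
  {"offset": [0,2,0],"roll": 0,"hand": 15},
  {"offset": [0,4,0],"roll": 0,"hand": 15},
  {"offset": [0,4,0],"roll": 0,"hand": 15},
])

```text
clock: 17.17
tool_pos: [0.5587, 0.0451, 0.1571]
orientation: [-180.0, -0.0, -177.7]
force: [-0.5, 0.4, -1.1]
opening: 0.0277
```

```bash
python3 f.py
```

```text
17.5167 [-0.19  0.33 -1.11] [0.52 0.41 0.49] [0.5587 0.0451 0.157 ] [ 180.     0.  -177.7] 0.027950393438840936
```

Emit:
jog_arm([
  {"offset": [0,2,0],"roll": 0,"hand": 15},
  {"offset": [0,4,0],"roll": 0,"hand": 15},
  {"offset": [0,4,0],"roll": 0,"hand": 15},
])

```text
clock: 17.77
tool_pos: [0.5586, 0.0492, 0.1571]
orientation: [-180.0, 0.0, -177.7]
force: [0.3, -0.4, -0.9]
opening: 0.0278
```

```bash
python3 f.py
```

```text
18.1167 [-0.17  0.35 -0.65] [0.38 0.47 0.52] [0.5586 0.0491 0.157 ] [ 180.     0.  -177.7] 0.027483982722730373
```

Emit:
jog_arm([
  {"offset": [0,2,0],"roll": 0,"hand": 15},
  {"offset": [0,4,0],"roll": 0,"hand": 15},
  {"offset": [0,4,0],"roll": 0,"hand": 15},
])

```text
clock: 18.37
tool_pos: [0.5584, 0.0533, 0.1571]
orientation: [180.0, 0.0, -177.7]
force: [0.4, 0.9, -1.6]
opening: 0.0278
```

```bash
python3 f.py
```

```text
18.7167 [-0.27  1.47 -1.16] [0.59 0.57 0.5 ] [0.5584 0.0532 0.1571] [ 180.     0.  -177.7] 0.027684958618902578
```

Emit:
jog_arm([
  {"offset": [0,2,0],"roll": 0,"hand": 15},
  {"offset": [0,4,0],"roll": 0,"hand": 15},
  {"offset": [0,4,0],"roll": 0,"hand": 15},
])

```text
clock: 18.97
tool_pos: [0.5581, 0.057, 0.1569]
orientation: [-180.0, -0.0, -177.7]
force: [0.9, 0.5, -2.1]
opening: 0.0275
```

```bash
python3 f.py
```

```text
19.3167 [ 0.31  0.26 -2.27] [0.41 0.4  0.45] [0.5581 0.0569 0.1569] [-180.    -0.  -177.7] 0.02764047259522735
```

Emit:
jog_arm([
  {"offset": [0,2,0],"roll": 0,"hand": 15},
  {"offset": [0,4,0],"roll": 0,"hand": 15},
  {"offset": [0,4,0],"roll": 0,"hand": 15},
])

```text
clock: 19.57
tool_pos: [0.5581, 0.0612, 0.157]
orientation: [180.0, -0.0, -177.7]
force: [-0.9, 1.5, -2.4]
opening: 0.0277
```

```bash
python3 f.py
```

```text
19.9167 [ 0.13  0.37 -2.22] [0.37 0.71 0.48] [0.5581 0.061  0.1571] [ 180.     0.  -177.7] 0.02773243321735558
```

The force dropped to the free weight at y=0.057, so the tip is in the port. Its middle should be near 0.060. I'll push down in stages.

Emit:
jog_arm([
  {"offset": [0,-1,0],"roll": 0,"hand": 15},
  {"offset": [0,-1,4],"roll": 0,"hand": 15},
  {"offset": [0,-1,8],"roll": 0,"hand": 15},
  {"offset": [0,-1,8],"roll": 0,"hand": 15},
  {"offset": [0,-1,8],"roll": 0,"hand": 15},
])

```text
clock: 20.33
tool_pos: [0.5578, 0.0598, 0.1485]
orientation: [-180.0, -0.1, -177.7]
force: [-0.5, 0.3, -3.0]
opening: 0.0278
```

```bash
python3 f.py
```

```text
20.6833 [-0.42 -0.4  -1.95] [0.34 0.59 0.3 ] [0.5581 0.0599 0.149 ] [ 180.     0.  -177.7] 0.02783498166477228
```

Emit:
jog_arm([
  {"offset": [0,0,4],"roll": 0,"hand": 15},
  {"offset": [0,0,7],"roll": 0,"hand": 15},
  {"offset": [0,0,7],"roll": 0,"hand": 15},
  {"offset": [0,0,7],"roll": 0,"hand": 15},
])

```text
clock: 21.02
tool_pos: [0.5579, 0.0599, 0.1417]
orientation: [-180.0, -0.0, -177.7]
force: [-0.2, 1.6, -2.5]
opening: 0.0277
```

```bash
python3 f.py
```

```text
21.3667 [-0.21 -0.   -1.87] [0.43 0.31 0.42] [0.558  0.0599 0.142 ] [-180.     0.  -177.7] 0.0278459160890637
```

Emit:
jog_arm([
  {"offset": [0,0,4],"roll": 0,"hand": 15},
  {"offset": [0,0,7],"roll": 0,"hand": 15},
  {"offset": [0,0,7],"roll": 0,"hand": 15},
  {"offset": [0,0,7],"roll": 0,"hand": 15},
])

```text
clock: 21.7
tool_pos: [0.558, 0.0599, 0.1347]
orientation: [-180.0, -0.0, -177.7]
force: [-0.7, 0.6, -1.6]
opening: 0.0277
```

```bash
python3 f.py
```

```text
22.05 [-0.2  -0.08 -2.14] [0.47 0.3  0.39] [0.558  0.0599 0.135 ] [-180.    -0.  -177.7] 0.027666749899087385
```

Emit:
jog_arm([
  {"offset": [0,0,3],"roll": 0,"hand": 15},
  {"offset": [0,0,6],"roll": 0,"hand": 15},
  {"offset": [0,0,6],"roll": 0,"hand": 15},
  {"offset": [0,0,6],"roll": 0,"hand": 15},
])

```text
clock: 22.38
tool_pos: [0.558, 0.0599, 0.1288]
orientation: [-180.0, -0.0, -177.7]
force: [0.0, 0.1, -2.3]
opening: 0.0281
```

```bash
python3 f.py
```

```text
22.7333 [-0.03  0.21 -1.83] [0.7  0.33 0.49] [0.5581 0.0599 0.1291] [-180.    -0.  -177.7] 0.027988389496694858
```

Sleeve is in freely. Going on until the collar seats (expected at TCP z ≈ 0.118).

Emit:
jog_arm([
  {"offset": [0,0,4],"roll": 0,"hand": 15},
  {"offset": [0,0,8],"roll": 0,"hand": 15},
  {"offset": [0,0,8],"roll": 0,"hand": 15},
  {"offset": [0,0,8],"roll": 0,"hand": 15},
])

```text
clock: 23.07
tool_pos: [0.5579, 0.0598, 0.1206]
orientation: [-180.0, -0.0, -177.7]
force: [-0.8, -0.4, -1.9]
opening: 0.0279
```

```bash
python3 f.py
```

```text
23.4167 [-0.51 -0.02 -1.92] [0.43 0.55 0.63] [0.558  0.0599 0.121 ] [-180.    -0.  -177.7] 0.02787937709720973
```

Emit:
jog_arm([
  {"offset": [0,0,1],"roll": 0,"hand": 15},
  {"offset": [0,0,2.5],"roll": 0,"hand": 15},
  {"offset": [0,0,2.5],"roll": 0,"hand": 15},
  {"offset": [0,0,2.5],"roll": 0,"hand": 15},
])

```text
clock: 23.75
tool_pos: [0.5581, 0.0599, 0.1185]
orientation: [-180.0, -0.0, -177.7]
force: [-0.7, 0.5, -1.9]
opening: 0.0277
```

```bash
python3 f.py
```

```text
24.1 [ 0.27 -0.65 -1.97] [0.31 0.44 0.71] [0.5582 0.0599 0.1186] [ 180.     0.  -177.7] 0.027861916257202694
```

Emit:
jog_arm([
  {"offset": [0,0,1],"roll": 0,"hand": 15},
  {"offset": [0,0,1.5],"roll": 0,"hand": 15},
  {"offset": [0,0,1.5],"roll": 0,"hand": 15},
  {"offset": [0,0,1.5],"roll": 0,"hand": 15},
])

```text
clock: 24.43
tool_pos: [0.5583, 0.06, 0.1179]
orientation: [-180.0, 0.0, -177.7]
force: [-2.9, 0.8, 5.3]
opening: 0.0278
```

```bash
python3 f.py
```

```text
24.7833 [-2.91  0.51  5.34] [0.54 0.52 0.38] [0.5583 0.06   0.1179] [-180.     0.  -177.7] 0.02808963181312556
```

Emit:
jog_arm([
  {"offset": [0,0,1],"roll": 0,"hand": 15},
  {"offset": [0,0,1],"roll": 0,"hand": 15},
  {"offset": [0,0,1],"roll": 0,"hand": 15},
])

```text
clock: 25.03
tool_pos: [0.5584, 0.06, 0.1179]
orientation: [180.0, 0.1, -177.7]
force: [-6.6, 1.1, 12.8]
opening: 0.0275
```

```bash
python3 f.py
```

```text
25.3833 [-5.98  1.07 12.65] [0.57 0.35 0.63] [0.5584 0.0601 0.1179] [ 1.800e+02  1.000e-01 -1.777e+02] 0.027528816172725318
```

The collar seated at TCP z 0.118, as predicted. I'll release and lift.

Emit:
jog_arm([
  {"offset": [0,0,-1],"roll": 0,"hand": 15},
  {"offset": [0,0,-1],"roll": 0,"hand": 40},
  {"offset": [0,0,-1],"roll": 0,"hand": 60},
  {"offset": [0,0,-1],"roll": 0,"hand": 80},
  {"offset": [0,0,-1],"roll": 0,"hand": 87},
  {"offset": [0,0,-1],"roll": 0,"hand": 87},
  {"offset": [0,0,-1],"roll": 0,"hand": 87},
  {"offset": [0,0,-1],"roll": 0,"hand": 87},
  {"offset": [0,0,-1],"roll": 0,"hand": 87},
  {"offset": [0,0,-1],"roll": 0,"hand": 87},
])

```text
clock: 26.22
tool_pos: [0.5581, 0.0599, 0.1171]
orientation: [-180.0, 0.0, -177.7]
force: [0.2, -0.1, 1.3]
opening: 0.0822
```

Emit:
jog_arm([
  {"offset": [0,0,-15],"roll": 0,"hand": 87},
  {"offset": [0,0,-40],"roll": 0,"hand": 87},
  {"offset": [0,0,-70],"roll": 0,"hand": 87},
  {"offset": [0,0,-100],"roll": 0,"hand": 87},
  {"offset": [0,0,-130],"roll": 0,"hand": 87},
  {"offset": [0,0,-160],"roll": 0,"hand": 87},
  {"offset": [0,0,-160],"roll": 0,"hand": 87},
  {"offset": [0,0,-160],"roll": 0,"hand": 87},
  {"offset": [0,0,-160],"roll": 0,"hand": 87},
])

```text
clock: 26.97
tool_pos: [0.5577, 0.0599, 0.2766]
orientation: [180.0, -0.0, -177.7]
force: [-0.4, 0.6, -0.8]
opening: 0.0865
```

```bash
python3 f.py; python3 - <<'E'
from h import *
s=snap('side','side3'); i=cv2.imread('pics/side3.png')
print(px(s,[[.558,.060,.163],[.558,.060,.088]]))
a=cv2.resize(i[170:290,240:440],None,fx=4,fy=4,interpolation=cv2.INTER_CUBIC)
cv2.imwrite('pics/s3.png',a)
B=[.4736,-.3264,.092]
print('ball side px',px(s,[B,[.5118,-.3218,.025]]))
E
```

```text
27.3167 [-0.02  0.27  0.17] [0.4  0.43 0.56] [0.5577 0.0598 0.276 ] [-1.800e+02 -1.000e-01 -1.777e+02] 0.08662729532942329
[[298.92031534 220.61644928]
 [299.31543161 244.15134137]]
ball side px [[406.76938432 203.35647326]
 [394.13420904 218.00985398]]
```

View pics/s3.png

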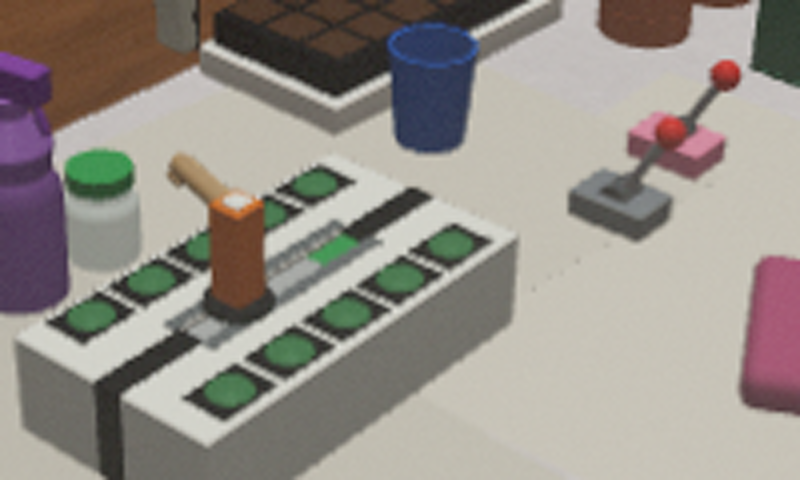

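The probe is seated upright with its collar on the cover (handle top at side pixel 299,221 as predicted). The grey lever's ball is at (408,202) against a predicted (407,203). Next I'll move to the -x side of the ball with the fingers closed.

```bash
python3 - <<'E'
from h import *
print(go([.425,-.325,.276],-177.7),go([.425,-.325,.085],-177.7))
E
```

```text
([148.2, -379.3, 0.6], np.float64(-0.0003430798906550322)) ([148.2, -379.3, 191.6], np.float64(-0.0003430798906550322))
```

Emit:
jog_arm([
  {"offset": [148,-379,0],"roll": 0,"hand": 0},
  {"offset": [148,-379,0],"roll": 0,"hand": 0},
  {"offset": [148,-379,0],"roll": 0,"hand": 0},
  {"offset": [148,-379,0],"roll": 0,"hand": 0},
  {"offset": [148,-379,0],"roll": 0,"hand": 0},
  {"offset": [148,-379,0],"roll": 0,"hand": 0},
  {"offset": [148,-379,0],"roll": 0,"hand": 0},
  {"offset": [148,-379,0],"roll": 0,"hand": 0},
  {"offset": [148,-379,0],"roll": 0,"hand": 0},
  {"offset": [148,-379,0],"roll": 0,"hand": 0},
  {"offset": [148,-379,0],"roll": 0,"hand": 0},
  {"offset": [148,-379,0],"roll": 0,"hand": 0},
  {"offset": [148,-379,0],"roll": 0,"hand": 0},
  {"offset": [148,-379,0],"roll": 0,"hand": 0},
])

```text
clock: 28.53
tool_pos: [0.4256, -0.324, 0.277]
orientation: [180.0, 0.0, -177.7]
force: [0.1, 0.4, -0.5]
opening: 0.0019
```

Emit:
jog_arm([
  {"offset": [0,0,30],"roll": 0,"hand": 0},
  {"offset": [0,0,60],"roll": 0,"hand": 0},
  {"offset": [0,0,90],"roll": 0,"hand": 0},
  {"offset": [0,0,120],"roll": 0,"hand": 0},
  {"offset": [0,0,150],"roll": 0,"hand": 0},
  {"offset": [0,0,175],"roll": 0,"hand": 0},
  {"offset": [0,0,191],"roll": 0,"hand": 0},
  {"offset": [0,0,191],"roll": 0,"hand": 0},
  {"offset": [0,0,191],"roll": 0,"hand": 0},
  {"offset": [0,0,191],"roll": 0,"hand": 0},
])

```text
clock: 29.37
tool_pos: [0.4266, -0.3245, 0.0874]
orientation: [-179.9, 0.1, -177.6]
force: [0.7, 0.4, 0.4]
opening: 0.0004
```

Emit:
jog_arm([
  {"offset": [-8,0,0],"roll": 0,"hand": 0},
  {"offset": [-16,0,0],"roll": 0,"hand": 0},
  {"offset": [-24,0,0],"roll": 0,"hand": 0},
  {"offset": [-32,0,0],"roll": 0,"hand": 0},
  {"offset": [-40,0,0],"roll": 0,"hand": 0},
  {"offset": [-48,0,0],"roll": 0,"hand": 0},
  {"offset": [-56,0,0],"roll": 0,"hand": 0},
  {"offset": [-64,0,0],"roll": 0,"hand": 0},
  {"offset": [-72,0,0],"roll": 0,"hand": 0},
  {"offset": [-80,0,0],"roll": 0,"hand": 0},
  {"offset": [-88,0,0],"roll": 0,"hand": 0},
  {"offset": [-94,0,0],"roll": 0,"hand": 0},
  {"offset": [-98,0,0],"roll": 0,"hand": 0},
  {"offset": [-98,0,0],"roll": 0,"hand": 0},
  {"offset": [-98,0,0],"roll": 0,"hand": 0},
])

```text
clock: 30.62
tool_pos: [0.5232, -0.3207, 0.0859]
orientation: [180.0, -0.0, -177.7]
force: [0.6, 0.0, 0.1]
opening: 0.0006
```

```bash
python3 f.py
```

```text
30.9667 [ 0.12  0.39 -0.28] [0.39 0.6  0.6 ] [ 0.5229 -0.3208  0.0861] [-180.     0.  -177.7] 0.0003832525916858073
```

Emit:
jog_arm([
  {"offset": [-2,0,0],"roll": 0,"hand": 0},
  {"offset": [-3,0,0],"roll": 0,"hand": 0},
  {"offset": [-3,0,0],"roll": 0,"hand": 0},
  {"offset": [-3,0,0],"roll": 0,"hand": 0},
])

```text
clock: 31.3
tool_pos: [0.5263, -0.3206, 0.086]
orientation: [180.0, -0.0, -177.7]
force: [-0.2, -0.0, 0.1]
opening: 0.0002
```

```bash
python3 f.py
```

```text
Traceback (most recent call last):
  File "f.py", line 4, in <module>
    cams.snapshot('top'); o=ctrl.get_obs(); F.append(o['force']); Z.append(o['tool_pos'])
    ~~~~~~~~~~~~~^^^^^^^
ValueError: 200 camera calls are used up
```

The camera calls are used up: f.py spent one per force sample, which was my oversight. From here I'll find the lever's end stop by force.

Emit:
jog_arm([
  {"offset": [-1,0,0],"roll": 0,"hand": 0},
  {"offset": [-2,0,0],"roll": 0,"hand": 0},
  {"offset": [-2,0,0],"roll": 0,"hand": 0},
  {"offset": [-2,0,0],"roll": 0,"hand": 0},
])

```text
clock: 31.83
tool_pos: [0.5283, -0.3206, 0.0861]
orientation: [-180.0, 0.0, -177.7]
force: [0.1, -0.4, -0.3]
opening: 0.0002
```

Emit:
jog_arm([
  {"offset": [-1,0,0],"roll": 0,"hand": 0},
  {"offset": [-2,0,0],"roll": 0,"hand": 0},
  {"offset": [-2,0,0],"roll": 0,"hand": 0},
  {"offset": [-2,0,0],"roll": 0,"hand": 0},
])

```text
clock: 32.17
tool_pos: [0.5303, -0.3205, 0.086]
orientation: [180.0, -0.0, -177.7]
force: [0.8, -0.4, -0.1]
opening: 0.0005
```

Emit:
jog_arm([
  {"offset": [-1,0,0],"roll": 0,"hand": 0},
  {"offset": [-2,0,0],"roll": 0,"hand": 0},
  {"offset": [-2,0,0],"roll": 0,"hand": 0},
])

```text
clock: 32.42
tool_pos: [0.5324, -0.3204, 0.0861]
orientation: [-180.0, 0.0, -177.7]
force: [0.8, 0.4, -0.2]
opening: 0.0006
```

Emit:
jog_arm([
  {"offset": [-1,0,0],"roll": 0,"hand": 0},
  {"offset": [-2,0,0],"roll": 0,"hand": 0},
  {"offset": [-2,0,0],"roll": 0,"hand": 0},
])

```text
clock: 32.67
tool_pos: [0.5345, -0.3203, 0.0861]
orientation: [-180.0, 0.0, -177.7]
force: [-0.4, 0.2, 0.5]
opening: 0.0005
```

Emit:
jog_arm([
  {"offset": [-1,0,0],"roll": 0,"hand": 0},
  {"offset": [-2,0,0],"roll": 0,"hand": 0},
  {"offset": [-2,0,0],"roll": 0,"hand": 0},
])

```text
clock: 32.92
tool_pos: [0.5364, -0.3202, 0.086]
orientation: [-180.0, 0.0, -177.7]
force: [-0.3, -0.1, -0.2]
opening: -0.0
```

Emit:
jog_arm([
  {"offset": [-1,0,0],"roll": 0,"hand": 0},
  {"offset": [-3,0,0],"roll": 0,"hand": 0},
  {"offset": [-3,0,0],"roll": 0,"hand": 0},
])

```text
clock: 33.17
tool_pos: [0.5396, -0.3201, 0.0861]
orientation: [-180.0, 0.0, -177.7]
force: [-0.4, 0.3, 0.2]
opening: 0.0003
```

Emit:
jog_arm([
  {"offset": [-1,0,0],"roll": 0,"hand": 0},
  {"offset": [-3,0,0],"roll": 0,"hand": 0},
  {"offset": [-3,0,0],"roll": 0,"hand": 0},
])

```text
clock: 33.42
tool_pos: [0.5426, -0.32, 0.0861]
orientation: [-180.0, 0.0, -177.7]
force: [0.5, -0.1, 0.5]
opening: 0.0003
```

Emit:
jog_arm([
  {"offset": [-1,0,0],"roll": 0,"hand": 0},
  {"offset": [-3,0,0],"roll": 0,"hand": 0},
  {"offset": [-3,0,0],"roll": 0,"hand": 0},
])

```text
clock: 33.67
tool_pos: [0.5456, -0.3199, 0.0861]
orientation: [-180.0, 0.0, -177.7]
force: [0.1, -0.4, 0.2]
opening: 0.0003
```

The fingers have swept 0.43 to 0.546 in x with no stop felt, so I'll probe for the ball by touch. I'll lift, then come down at the expected "on" spot. A downward touch there only pushes the lever further on.

Emit:
jog_arm([
  {"offset": [0,0,-20],"roll": 0,"hand": 0},
  {"offset": [0,0,-45],"roll": 0,"hand": 0},
  {"offset": [0,0,-45],"roll": 0,"hand": 0},
  {"offset": [-6,2,-45],"roll": 0,"hand": 0},
  {"offset": [-6,2,-45],"roll": 0,"hand": 0},
  {"offset": [-6,2,-45],"roll": 0,"hand": 0},
])

```text
clock: 34.17
tool_pos: [0.551, -0.3173, 0.1302]
orientation: [180.0, -0.1, -177.7]
force: [-0.4, 0.1, -1.1]
opening: 0.0003
```

Emit:
jog_arm([
  {"offset": [0,0,5],"roll": 0,"hand": 0},
  {"offset": [0,0,10],"roll": 0,"hand": 0},
  {"offset": [0,0,12],"roll": 0,"hand": 0},
  {"offset": [0,0,12],"roll": 0,"hand": 0},
  {"offset": [0,0,12],"roll": 0,"hand": 0},
])

```text
clock: 34.58
tool_pos: [0.5508, -0.3176, 0.1185]
orientation: [180.0, -0.1, -177.7]
force: [-0.6, -0.4, 0.4]
opening: 0.0004
```

Emit:
jog_arm([
  {"offset": [0,0,2],"roll": 0,"hand": 0},
  {"offset": [0,0,4],"roll": 0,"hand": 0},
  {"offset": [0,0,4],"roll": 0,"hand": 0},
])

```text
clock: 34.83
tool_pos: [0.5509, -0.3176, 0.1147]
orientation: [180.0, -0.0, -177.7]
force: [-0.1, 0.9, 0.2]
opening: 0.0003
```

Emit:
jog_arm([
  {"offset": [0,0,2],"roll": 0,"hand": 0},
  {"offset": [0,0,3],"roll": 0,"hand": 0},
  {"offset": [0,0,3],"roll": 0,"hand": 0},
])

```text
clock: 35.08
tool_pos: [0.551, -0.3176, 0.1118]
orientation: [180.0, -0.0, -177.7]
force: [-0.4, 0.2, -0.2]
opening: 0.0003
```

Emit:
jog_arm([
  {"offset": [0,0,2],"roll": 0,"hand": 0},
  {"offset": [0,0,3],"roll": 0,"hand": 0},
  {"offset": [0,0,3],"roll": 0,"hand": 0},
])

```text
clock: 35.33
tool_pos: [0.551, -0.3176, 0.1087]
orientation: [180.0, -0.0, -177.7]
force: [0.5, -0.5, -0.0]
opening: 0.0004
```

Emit:
jog_arm([
  {"offset": [0,0,2],"roll": 0,"hand": 0},
  {"offset": [0,0,3],"roll": 0,"hand": 0},
  {"offset": [0,0,3],"roll": 0,"hand": 0},
])

```text
clock: 35.58
tool_pos: [0.551, -0.3176, 0.1057]
orientation: [180.0, -0.0, -177.7]
force: [-0.2, -0.2, -0.0]
opening: 0.0007
```

Emit:
jog_arm([
  {"offset": [0,0,-15],"roll": 0,"hand": 0},
  {"offset": [0,0,-35],"roll": 0,"hand": 0},
  {"offset": [0,0,-35],"roll": 0,"hand": 0},
  {"offset": [30,-4,-35],"roll": 0,"hand": 0},
  {"offset": [60,-5,-35],"roll": 0,"hand": 0},
  {"offset": [77,-5,-35],"roll": 0,"hand": 0},
  {"offset": [77,-5,-35],"roll": 0,"hand": 0},
  {"offset": [77,-5,-20],"roll": 0,"hand": 0},
  {"offset": [77,-5,-14],"roll": 0,"hand": 0},
  {"offset": [77,-5,-14],"roll": 0,"hand": 0},
  {"offset": [77,-5,-14],"roll": 0,"hand": 0},
])

```text
clock: 36.5
tool_pos: [0.4745, -0.3257, 0.1197]
orientation: [180.0, -0.1, -177.7]
force: [1.3, 0.9, -0.5]
opening: 0.0004
```

Emit:
jog_arm([
  {"offset": [0,0,2],"roll": 0,"hand": 0},
  {"offset": [0,0,3],"roll": 0,"hand": 0},
  {"offset": [0,0,3],"roll": 0,"hand": 0},
])

```text
clock: 36.75
tool_pos: [0.4746, -0.3257, 0.117]
orientation: [180.0, -0.0, -177.7]
force: [0.1, -0.1, 1.1]
opening: 0.0001
```

Emit:
jog_arm([
  {"offset": [0,0,2],"roll": 0,"hand": 0},
  {"offset": [0,0,3],"roll": 0,"hand": 0},
  {"offset": [0,0,3],"roll": 0,"hand": 0},
])

```text
clock: 37.0
tool_pos: [0.4743, -0.3256, 0.1138]
orientation: [180.0, -0.0, -177.7]
force: [0.2, -0.2, -0.5]
opening: 0.0004
```

Emit:
jog_arm([
  {"offset": [0,0,2],"roll": 0,"hand": 0},
  {"offset": [0,0,3],"roll": 0,"hand": 0},
  {"offset": [0,0,3],"roll": 0,"hand": 0},
])

```text
clock: 37.25
tool_pos: [0.4742, -0.3256, 0.1107]
orientation: [180.0, -0.0, -177.7]
force: [0.3, 0.0, -0.2]
opening: 0.0006
```

Emit:
jog_arm([
  {"offset": [0,0,2],"roll": 0,"hand": 0},
  {"offset": [0,0,3],"roll": 0,"hand": 0},
  {"offset": [0,0,3],"roll": 0,"hand": 0},
])

```text
clock: 37.5
tool_pos: [0.4742, -0.3256, 0.1078]
orientation: [180.0, -0.0, -177.7]
force: [0.2, 0.4, -0.6]
opening: 0.0004
```

Emit:
jog_arm([
  {"offset": [0,0,2],"roll": 0,"hand": 0},
  {"offset": [0,0,4],"roll": 0,"hand": 0},
  {"offset": [0,0,4],"roll": 0,"hand": 0},
])

```text
clock: 37.75
tool_pos: [0.4741, -0.3256, 0.1036]
orientation: [180.0, -0.0, -177.7]
force: [1.1, -1.0, -0.2]
opening: 0.0006
```

```bash
cat > g.py <<'E'
from plant import ctrl
o=ctrl.get_obs(); print(o['tool_pos'].round(4),o['force'].round(2),o['moment'].round(3),o['tau'].round(2))
E
python3 g.py
```

```text
[ 0.4741 -0.3256  0.1036] [ 1.09 -0.99 -0.16] [-0.041 -0.01  -0.013] [ 2.000e-02 -4.844e+01  2.529e+01  6.060e+00  3.000e-02  0.000e+00]
```

Emit:
jog_arm([
  {"offset": [0,0,10],"roll": 0,"hand": 0},
  {"offset": [0,0,20],"roll": 0,"hand": 0},
  {"offset": [0,0,20],"roll": 0,"hand": 0},
  {"offset": [0,0,20],"roll": 0,"hand": 0},
])

```text
clock: 38.08
tool_pos: [0.4749, -0.326, 0.0845]
orientation: [-179.9, 0.0, -177.7]
force: [-1.7, 2.0, 10.6]
opening: 0.0006
```

```bash
python3 g.py
```

```text
[ 0.4749 -0.326   0.0845] [-1.72  2.   10.63] [0.711 0.573 0.055] [ -0.33 -43.53  21.82   4.89   0.65   0.  ]
```

Emit:
jog_arm([
  {"offset": [-4,0,0],"roll": 0,"hand": 0},
  {"offset": [-8,0,0],"roll": 0,"hand": 0},
  {"offset": [-12,0,0],"roll": 0,"hand": 0},
])

```text
clock: 38.33
tool_pos: [0.4835, -0.3259, 0.087]
orientation: [-179.9, -0.3, -177.7]
force: [-19.8, 10.0, 50.2]
opening: 0.0003
```

```bash
python3 g.py
```

```text
[ 0.4835 -0.3259  0.087 ] [-19.84  10.01  50.2 ] [ 3.761  7.761 -0.05 ] [  1.71 -24.95  20.71   2.19   8.53   0.06]
```

Emit:
jog_arm([
  {"offset": [-4,0,0],"roll": 0,"hand": 0},
  {"offset": [-8,0,0],"roll": 0,"hand": 0},
  {"offset": [-12,0,0],"roll": 0,"hand": 0},
])

```text
clock: 38.58
tool_pos: [0.4989, -0.3257, 0.091]
orientation: [-179.8, 0.1, -177.6]
force: [-15.2, 19.7, 65.4]
opening: 0.0004
```

```bash
python3 g.py
```

```text
[ 0.4989 -0.3257  0.091 ] [-15.23  19.72  65.4 ] [ 7.176  6.059 -0.092] [ -4.57 -16.11  13.28   2.54   7.66   0.13]
```

Emit:
jog_arm([
  {"offset": [-4,0,0],"roll": 0,"hand": 0},
  {"offset": [-8,0,0],"roll": 0,"hand": 0},
  {"offset": [-12,0,0],"roll": 0,"hand": 0},
])

```text
clock: 38.83
tool_pos: [0.5163, -0.3251, 0.0931]
orientation: [-179.7, 0.7, -177.5]
force: [-4.0, 20.7, 57.5]
opening: 0.0004
```

```bash
python3 g.py
```

```text
[ 0.5163 -0.3251  0.0931] [-4.02 20.7  57.52] [ 7.826  1.428 -0.025] [ -9.74 -19.73   8.38   3.72   3.28   0.16]
```

Emit:
jog_arm([
  {"offset": [-4,0,0],"roll": 0,"hand": 0},
  {"offset": [-8,0,0],"roll": 0,"hand": 0},
  {"offset": [-12,0,0],"roll": 0,"hand": 0},
])

```text
clock: 39.08
tool_pos: [0.5309, -0.3243, 0.0926]
orientation: [-179.7, 1.0, -177.5]
force: [3.6, 17.3, 44.9]
opening: 0.0004
```

```bash
python3 g.py
```

```text
[ 0.5309 -0.3243  0.0926] [ 3.62 17.3  44.94] [ 6.6   -1.281  0.05 ] [-10.69 -27.96   8.34   4.54   0.23   0.16]
```

That sweep met a large force, so I'll lift clear now and then re-check where the ball is from the saved pictures.

Emit:
jog_arm([
  {"offset": [0,0,-25],"roll": 0,"hand": 0},
  {"offset": [0,0,-55],"roll": 0,"hand": 0},
  {"offset": [0,0,-55],"roll": 0,"hand": 0},
  {"offset": [0,0,-55],"roll": 0,"hand": 0},
])

```text
clock: 39.42
tool_pos: [0.5233, -0.3239, 0.14]
orientation: [-180.0, 0.2, -177.7]
force: [0.0, -0.1, -0.9]
opening: 0.0006
```

```bash
python3 g.py; python3 - <<'E'
from h import *
t=dict(np.load('pics/top0.npz')); s=dict(np.load('pics/side3.npz'))
def tri(a,b):
    o1,d1=ray(t,a); o2,d2=ray(s,b)
    A=np.stack([d1,-d2],1); k=np.linalg.lstsq(A,o2-o1,rcond=None)[0]
    return (o1+k[0]*d1).round(4),(o2+k[1]*d2).round(4)
print('grey',tri((478.7,267.0),(407.4,202.1)))
print('pink',tri((532.5,256.5),(420.9,188.4)))
print(t['D'])
i=cv2.imread('pics/side3.png'); j=cv2.imread('pics/side2.png')
k=cv2.imread('pics/side1.png')
cv2.imwrite('pics/g.png',np.hstack([cv2.resize(i[0:180,190:400],None,fx=2,fy=2),cv2.resize(j[60:240,240:420],None,fx=2,fy=2)]))
E
```

```text
[ 0.5233 -0.3239  0.14  ] [ 0.02 -0.06 -0.87] [0.03  0.047 0.024] [  0.11 -54.18  28.49   6.89  -0.26   0.  ]
grey (array([ 0.473 , -0.3252,  0.0972]), array([ 0.4717, -0.3261,  0.0973]))
pink (array([ 0.4949, -0.4384,  0.0945]), array([ 0.4955, -0.438 ,  0.0944]))
[-0.05340317  0.          0.          0.          0.        ]
```

View pics/g.png

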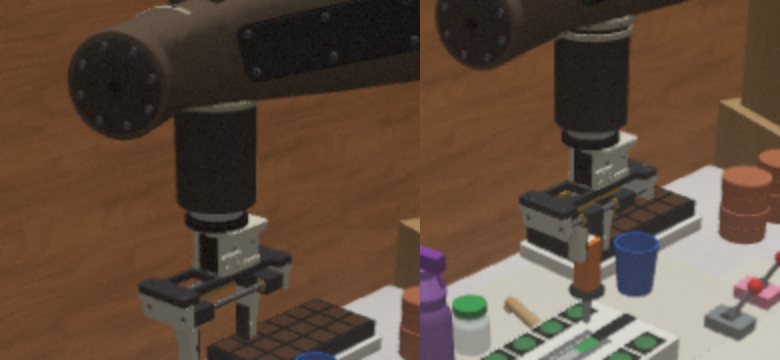

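```bash
python3 - <<'E'
from h import *
k=cv2.imread('pics/side1.png'); s=dict(np.load('pics/side1.npz'))
P=np.array([.4843,.3187,.2329]); out=[]
for sy in(-1,1):
    for z in(-.011,.022,.055):
        out.append(P+[0,sy*.0435,z])
q=px(s,out); print(q.round(1))
a=cv2.resize(k[140:300,160:320],None,fx=3.5,fy=3.5,interpolation=cv2.INTER_CUBIC)
for n,(u,v) in enumerate(q):
    cv2.circle(a,(int((u-160)*3.5),int((v-140)*3.5)),4,[(0,0,255),(0,255,0),(255,0,0)][n%3],-1)
t=dict(np.load('pics/top2.npz')); j=cv2.imread('pics/top2.png')
P=np.array([.5654,-.0427,.1993]); q=px(t,[P]); u,v=q[0].astype(int); print(u,v)
b=cv2.resize(j[v-70:v+90,max(0,u-30):max(0,u-30)+60],None,fx=3.5,fy=3.5)
cv2.imwrite('pics/s4.png',np.hstack([a,b]))
E
```

```text
[[254.1 245.9]
 [253.1 233.6]
 [252.2 220.8]
 [223.5 262.2]
 [222.  249.6]
 [220.5 236.6]]
339 209
```

View pics/s4.png

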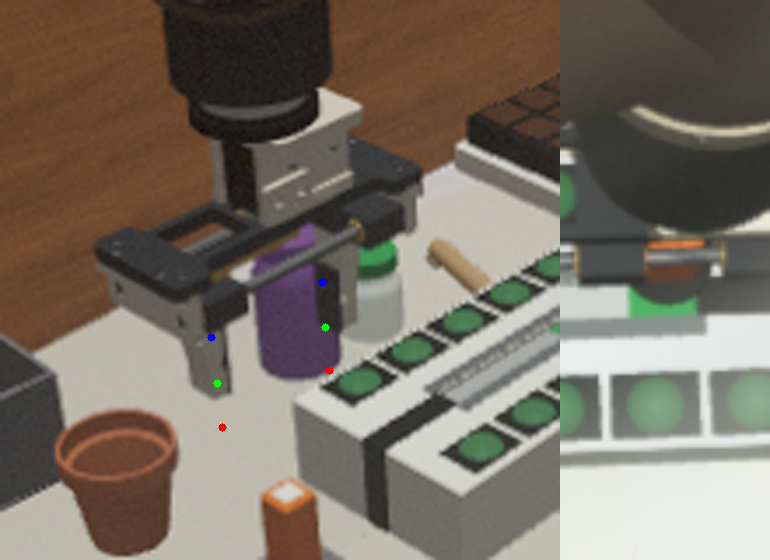

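The picture shows the fingertips about 20 mm behind the reported TCP (green dots), not 11 mm ahead. My sweep therefore ran at or over the ball's top, which explains every contact reading. I'll redo it 30 mm lower.

Emit:
jog_arm([
  {"offset": [30,1,0],"roll": 0,"hand": 0},
  {"offset": [65,2,0],"roll": 0,"hand": 0},
  {"offset": [98,3,0],"roll": 0,"hand": 0},
  {"offset": [98,3,0],"roll": 0,"hand": 0},
  {"offset": [98,3,25],"roll": 0,"hand": 0},
  {"offset": [98,3,50],"roll": 0,"hand": 0},
  {"offset": [98,3,70],"roll": 0,"hand": 0},
  {"offset": [98,3,82],"roll": 0,"hand": 0},
  {"offset": [98,3,82],"roll": 0,"hand": 0},
  {"offset": [98,3,82],"roll": 0,"hand": 0},
  {"offset": [98,3,82],"roll": 0,"hand": 0},
])

```text
clock: 40.33
tool_pos: [0.4244, -0.3249, 0.0571]
orientation: [-180.0, -0.0, -177.7]
force: [0.3, -0.5, 1.1]
opening: 0.0002
```

```bash
python3 g.py
```

```text
[ 0.4244 -0.3249  0.0571] [ 0.3  -0.54  1.05] [-0.013 -0.119  0.051] [ -0.06 -43.89  21.75   5.2   -0.07  -0.  ]
```

Emit:
jog_arm([
  {"offset": [-6,0,0],"roll": 0,"hand": 0},
  {"offset": [-12,0,0],"roll": 0,"hand": 0},
  {"offset": [-18,0,0],"roll": 0,"hand": 0},
  {"offset": [-24,0,0],"roll": 0,"hand": 0},
  {"offset": [-30,0,0],"roll": 0,"hand": 0},
  {"offset": [-36,0,0],"roll": 0,"hand": 0},
  {"offset": [-42,0,0],"roll": 0,"hand": 0},
  {"offset": [-48,0,0],"roll": 0,"hand": 0},
  {"offset": [-54,0,0],"roll": 0,"hand": 0},
  {"offset": [-60,0,0],"roll": 0,"hand": 0},
  {"offset": [-66,0,0],"roll": 0,"hand": 0},
  {"offset": [-72,0,0],"roll": 0,"hand": 0},
  {"offset": [-78,0,0],"roll": 0,"hand": 0},
  {"offset": [-84,0,0],"roll": 0,"hand": 0},
  {"offset": [-90,0,0],"roll": 0,"hand": 0},
  {"offset": [-95,0,0],"roll": 0,"hand": 0},
  {"offset": [-95,0,0],"roll": 0,"hand": 0},
  {"offset": [-95,0,0],"roll": 0,"hand": 0},
])

```text
clock: 41.83
tool_pos: [0.5196, -0.3209, 0.057]
orientation: [-180.0, 0.0, -177.7]
force: [-0.0, -0.1, 0.7]
opening: 0.0004
```

```bash
python3 g.py
```

```text
[ 0.5196 -0.3209  0.057 ] [-0.03 -0.13  0.68] [-0.037  0.013  0.014] [ 1.200e-01 -5.435e+01  2.389e+01  5.680e+00 -8.000e-02 -2.000e-02]
```

Emit:
jog_arm([
  {"offset": [-1,0,0],"roll": 0,"hand": 0},
  {"offset": [-3,0,0],"roll": 0,"hand": 0},
  {"offset": [-3,0,0],"roll": 0,"hand": 0},
])

```text
clock: 42.08
tool_pos: [0.5222, -0.3208, 0.0571]
orientation: [180.0, -0.0, -177.7]
force: [-0.8, 0.3, 0.7]
opening: 0.0005
```

Emit:
jog_arm([
  {"offset": [-1,0,0],"roll": 0,"hand": 0},
  {"offset": [-2,0,0],"roll": 0,"hand": 0},
  {"offset": [-2,0,0],"roll": 0,"hand": 0},
])

```text
clock: 42.33
tool_pos: [0.5242, -0.3207, 0.057]
orientation: [180.0, -0.0, -177.7]
force: [-0.1, 0.6, -0.9]
opening: 0.0003
```

Emit:
jog_arm([
  {"offset": [-1,0,0],"roll": 0,"hand": 0},
  {"offset": [-2,0,0],"roll": 0,"hand": 0},
  {"offset": [-2,0,0],"roll": 0,"hand": 0},
])

```text
clock: 42.58
tool_pos: [0.5264, -0.3207, 0.0571]
orientation: [-180.0, 0.0, -177.7]
force: [0.1, -0.2, -1.1]
opening: 0.0001
```

Emit:
jog_arm([
  {"offset": [-1,0,0],"roll": 0,"hand": 0},
  {"offset": [-2,0,0],"roll": 0,"hand": 0},
  {"offset": [-2,0,0],"roll": 0,"hand": 0},
])

```text
clock: 42.83
tool_pos: [0.5274, -0.3205, 0.0569]
orientation: [180.0, -0.1, -177.7]
force: [-4.2, -0.5, 1.5]
opening: 0.0003
```

```bash
python3 g.py
```

```text
[ 0.5274 -0.3205  0.0569] [-4.16 -0.53  1.52] [-0.19   1.478 -0.004] [ 1.710e+00 -5.554e+01  2.616e+01  5.650e+00  1.330e+00  2.000e-02]
```

Now the stop is felt at x=0.527, against a predicted 0.5275. One more millimetre will confirm it, then I'll back off and lift.

Emit:
jog_arm([
  {"offset": [-1,0,0],"roll": 0,"hand": 0},
  {"offset": [-1,0,0],"roll": 0,"hand": 0},
  {"offset": [-1,0,0],"roll": 0,"hand": 0},
])

```text
clock: 43.08
tool_pos: [0.5275, -0.3205, 0.0568]
orientation: [180.0, -0.2, -177.7]
force: [-7.0, -0.2, 1.8]
opening: 0.0004
```

Emit:
jog_arm([
  {"offset": [8,0,0],"roll": 0,"hand": 0},
  {"offset": [25,0,0],"roll": 0,"hand": 0},
  {"offset": [45,0,0],"roll": 0,"hand": 0},
  {"offset": [65,0,0],"roll": 0,"hand": 0},
  {"offset": [75,0,0],"roll": 0,"hand": 0},
  {"offset": [75,0,-30],"roll": 0,"hand": 0},
  {"offset": [75,0,-70],"roll": 0,"hand": 0},
  {"offset": [75,0,-110],"roll": 0,"hand": 0},
  {"offset": [75,0,-150],"roll": 0,"hand": 0},
  {"offset": [75,0,-150],"roll": 0,"hand": 0},
  {"offset": [75,0,-150],"roll": 0,"hand": 0},
  {"offset": [75,0,-150],"roll": 0,"hand": 0},
  {"offset": [75,0,-150],"roll": 0,"hand": 0},
  {"offset": [75,0,-150],"roll": 0,"hand": 0},
])

```text
clock: 44.25
tool_pos: [0.4538, -0.3232, 0.2057]
orientation: [180.0, -0.1, -177.7]
force: [-0.2, 0.3, -0.7]
opening: 0.0003
```

```bash
python3 g.py; python3 -c "
from plant import order
print(order.close_job())"
```

```text
[ 0.4538 -0.3232  0.2057] [-0.16  0.29 -0.72] [-0.025  0.033  0.011] [ -0.   -42.81  28.64   6.81  -0.06   0.  ]
the job is handed in; nothing more can be done
None
```

I seated the orange probe in the hidden port, let go of it, swung the red heater lever over to its stop, and handed the job in at about 44 s. The lever's final position is judged by touch only, and one of my lever sweeps pressed hard enough to be a possible fault.

- **Probe:** I pressed the tip about 5 mm into its spring on the green end and slid it along the groove. It dropped in at world y ≈ 0.057. I pushed it down until the collar seated at the predicted height, with 13 N felt. A picture after release showed it upright with the collar on the cover.
- **Lever:** on the last sweep the stop was felt within 1 mm of the predicted place, and the push rose to 7 N without further travel. I then backed off, and the force on the tool was near zero.

**What went wrong:**
- **Hard press on the lever:** the first lever sweeps ran too high because the pictures put the fingertips about 20 mm behind the TCP, not 11 mm ahead as stated. The fingers rode over the ball, and one of those sweeps read up to about 65 N upward. That is under the 120 N wrist limit. If it counts as the gripper's body pressing, it is over the 40 N limit.
- **No final picture:** I spent the camera calls on force averaging, so nothing after the release was seen. The lever, the probe's final state and the bystanders were not checked by eye at the end.

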